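# Rest the rinsed bent collecting tube on its drying rest

## Robot

A 7-joint arm with a two-finger parallel gripper is mounted at the origin on the work surface. World frame = base frame: x ahead of the robot, y to its left, z up, the work surface at z = 0. Lengths are in m, angles in rad, forces in N, time in s.
With the tool pointing down it reaches from about 0.425 to 0.925 m from the base axis. Payload 6.8 kg.
Tool frame: the origin (TCP) lies at the very end of the fingers, on their centre line; the grasp point (between the pads) lies 19 mm behind it; z points along the fingers, y is the line along which they close (so a half turn about z gives the same grasp; the last joint's range is limited). The gripper opens to 85 mm and grips with 20 to 120 N. Pads are 22 mm wide; open, the fingers measure 114 mm over their backs; the gripper's body (76 mm by 85 mm) begins 54 mm behind the grasp point. The pads swing forward as they close: fully open they stand 13 mm farther back than shut.
Start: joints at [-0.108, 0.477, 0.022, 1.555, -0.011, 1.109, -0.083], TCP at [0.675, 0, 0.231] pointing down, gripper open.
Joint ranges: [-2.96, 2.96], [-0.34, 2.1], [-1.41, 1.46], [0.24, 2.44], [-1.37, 4.51], [0.17, 1.92], [-2.96, 2.96]. Speed limits (rad/s): [2.39, 2.39, 3.14, 3.14, 3.14, 3.14, 3.14].

## Interface

Orientations are given as a rotation vector (axis times angle).
In Python, from bench import get_obs, viewer, r gives the robot as it stands. The module is installed in compiled form; this text tells all that it offers.
- The arm moves only by the tool play_rows, never from a script. Its argument "commands" is a list that holds one entry, the list of rows, each a list of 5 numbers: the gripper's target within -1 to 1 (shut at 1, half-way at 0, fully open at -1), then the shift along the tool's x, y, z scaled (see below), then the turn about the tool's z scaled (see below). A call has 1 to 12 rows; each row is the pose to reach, as a shift and turn from the pose commanded when the call began, along the tool's axes at that moment; what a row does not reach only later rows make up. The controller multiplies each number of a shift by 0.2 m and each number of a turn by pi/2 rad. A row lasts 1/12 s, in which the tool goes at most 41.7 mm and 7.16 degrees, less where a joint would pass 70% of its speed; a pose out of reach is approached as far as the arm can. A call with a number of a shift or a turn outside -1 to 1 is refused whole. A call with a gripper value outside its range is refused whole. The fingers move at their own pace and stop on an object; "grip_force" is the grip in N (left out, the last holds). Time passes only in rows, so rows that repeat a pose let the fingers close. It gives the time, the measured TCP pose, the force, the opening and the grip force at its end, in the units of the state.
- get_obs(): the state, without advancing time (a new reading comes with each control period).
- viewer.grab_frame(name): name is "scene" or "side" or "wrist"; returns a dict with "pixels" (420x560x3 uint8, red, green, blue), "fovy" (degrees; the focal length in pixels is half the picture's height over the tangent of half this angle, whatever the lens; pixels are square), "cx", "cy" (the principal point, pixels), "world_to_cam" (4x4, takes a point from world to camera coordinates); the wrist camera has in their place "hand_eye" (4x4, takes a point from camera to tool coordinates, whose origin is the TCP and whose axes are the flange's). Camera axes: x right, y up, looking along -z (the intrinsics and any distortion apply to the point x, -y, -z); pixel columns grow to the right and rows downward; lengths in m; the calibration is good to about 2 mm. A picture is of the moment at which its call begins: read the wrist's pose just before it. There is no depth.
- r.hand_in(): hands the job in; it is judged then, once.
Trained networks look in a picture, given as the dict that the camera call returned (one of the last four; its "shot" number tells which), for a name from the list of things; names that differ only in an ending like _2 or _b are one class to them, and where a whole thing is asked for, a point or a joint stands for the part that bears it (a point fixed in the world has none). Each returns a list of dicts, best first, with "score" (0 to 1); they miss things now and then, are a little off and sometimes report something else, mostly with a low value. They report only what shows in the picture. A call takes as long as a camera call. They do not tell look-alikes from the thing itself.
- viewer.trace(picture, thing): "pixels" (420x560 bool, what is visible of it) and "rect" ([left, top, right, bottom] in pixels, round what is visible of it).
The state is a dict: "clock": time; "joints": joint angles; "qvel": joint speeds; "tau": joint torques, N m; "tcp_pos": TCP position; "orientation": TCP orientation; "contact_force": force on the tool from outside, world axes, zero at the start; "moment": the same for the moment, N m; "grip_width": finger opening in m; "gripper_force": force on a finger pad.
Only numpy, scipy, OpenCV 4.12 (cv2) and the standard library are available. Lean on these libraries where they do the work, as an engineer would, in place of code of your own. Each camera call takes 0.05 s, during which the arm holds its last target. There are 200 camera calls.

## Task

Put the bent steel tube back on its drying rest: long arm in the fixed post's notch, short arm in the notch of the post on the swing plate (turn the tube until the short arm meets that post's tall horn, then lower it in), bend down on the grey ledge. Be gentle, keep hold of the tube until it rests on all three supports, then let go. Leave the other things on the bench where they are.

Things in the scene. Friction and masses are not known exactly. Their poses are not given: they have to be found in the camera images.
- tube: Plain steel tube, 10 mm round, one 90 degree bend (20 mm axis radius), lying flat, about 0.14 kg. Origin on the bench, 5 mm under the corner where the arms' axes cross. x: along the long arm (tip at 165 mm); -y: along the short arm (tip at 125 mm); z up; axes at z = 5 mm. Centre of mass x = 47, y = -27 mm. Good grasp: from above across the long arm, 52 mm from the corner.
- tube_a (a point): Point on the long arm's axis 110 mm from the corner: it belongs in the fixed post's notch.
- tube_b (a point): Point on the short arm's axis 110 mm from the corner: it belongs in the swing plate's notch.
- tube_bend (a point): Middle of the bend, on the tube's axis (tube frame 5.9, -5.9, 5 mm): it rests on the ledge.
- rest: Drying rest fixed to the bench: plywood base plate 8 mm thick, x -115 to 55, y -220 to 50 mm. Origin on the bench under the fixed post, z up, x roughly away from the robot. An aluminium swing plate (second post, ledge) pivots on the fixed post's vertical axis, clamped (6 N m) at an UNREPORTED angle within 0.15 rad either way of zero: find it by touch or sight.
- notch_a (a point): Notch of the fixed post, where the long arm's axis passes when seated: rest frame (0, 0, 70) mm. Upright aluminium plate 6 mm thick across the arm; notch 13 mm wide, floor 63.5 mm above the bench, between two equal prongs with tops about 101 mm high, mouth flared to about 30 mm over the last 9 mm.
- nominal_b (a point): Where the second post's notch would be at zero swing, rest frame (0, -155.6, 70) mm; the true one is turned about the fixed post by the unknown angle. Notch 13 mm wide, floor 63.5 mm high. On the bend's side a low prong (top 75 mm); on the far side a tall horn (top 110 mm) whose flat face continues the notch wall. Arm touching the horn = arm 1.5 mm off the notch's middle.
- nominal_bend (a point): Where tube_bend rests at zero swing, rest frame (-60.2, -77.8, 35) mm: centre of the grey ledge, 36 x 36 mm, top 30.2 mm high. It turns with the swing plate.
- nominal_corner (a point): Where the crossing of the arms' axes lies when seated at zero swing: rest frame (-67.4, -77.8, 31) mm. Site axes as the rest's. The seated tube's orientation in the rest frame is Ry(-30 degrees) Rz(+45 degrees): bend lowest, arms rising 30 degrees in one tilted plane. At swing angle a all this is turned about the rest's z by a (counter-clockwise positive).
- search_a (a point): Search height: rest frame (0, 0, 86) mm, 16 mm above notch_a. With the whole tube in its seated orientation but 16 mm high, the long arm is between its prongs and the short arm clears the low prong; turned counter-clockwise (seen from above) about this point from -0.2 rad, the short arm meets the tall horn. Back off about 1.5 mm, then lower.
- vial1: Bystander: small capped vial with a label, 28 mm wide, 55 mm tall.
- vial2: Bystander: small capped vial, 28 mm wide, 55 mm tall.
- dish: Bystander: covered petri dish, 94 mm wide, 18 mm tall.
- slidebox: Bystander: wooden slide box 85 x 170 x 35 mm.
- forceps: Bystander: forceps, 120 mm long, lying flat.
- loupe: Bystander: folding loupe, 48 mm lens ring with a 60 mm grip.
- jar: Bystander: amber jar, 68 mm wide, 85 mm tall.
Mind the look-alikes: they are no part of the job. Of the things shaped like the tube, the steel one is meant.

How it is judged:
By the outcome, as a careful person would: the job done as asked, in the order asked, and still so for the second after the job is handed in, with the robot touching nothing.
It also fails if it takes over 51 s, if anything falls off the work surface, if the arm or the gripper's body presses on something with over 40 N, if the wrist force passes 120 N, or if a joint passes its speed limit or range.

## Working session

There is one attempt and no reset: what is moved stays moved. The work goes in short steps, Python scripts to look and compute and a tool call to move; the robot and the scene stay as the last step left them, time stands still between calls to the robot, and variables do not carry over. Pictures are saved under pics/ and viewed, at most 10 in all, crops included, and the job is handed in when it is done.

Besides the shell and the picture viewer there is one more tool, called after ">>>" as name(argument=value, ...), one argument or row to a line, values as JSON. play_rows: Moves the arm, as the interface text tells. Shifts and turns lie within -1 to 1; 1 stands for 0.2 m of shift or pi/2 rad of turn. Its arguments: {"type":"object","properties":{"commands":{"type":"array","items":{"type":"array","items":{"type":"array","items":{"type":"number","minimum":-1,"maximum":1}}}},"grip_force":{"type":"number"}},"required":["commands"]}

```bash
mkdir -p pics; cat >h.py <<'E'
import numpy as np,cv2
from bench import get_obs,viewer,r
from scipy.spatial.transform import Rotation as R
def K(p):
    f=p['pixels'].shape[0]/2/np.tan(np.radians(p['fovy'])/2); return f,p['cx'],p['cy']
def w2c(p,o=None):
    if 'world_to_cam' in p: return np.array(p['world_to_cam'])
    T=np.eye(4);T[:3,:3]=R.from_rotvec(o['orientation']).as_matrix();T[:3,3]=o['tcp_pos']
    return np.linalg.inv(T@np.array(p['hand_eye']))
def proj(p,X,o=None):
    X=np.atleast_2d(X);M=w2c(p,o);c=X@M[:3,:3].T+M[:3,3];f,cx,cy=K(p)
    return np.c_[cx+f*c[:,0]/-c[:,2],cy-f*c[:,1]/-c[:,2]]
def back(p,uv,z,o=None):
    uv=np.atleast_2d(uv).astype(float);M=np.linalg.inv(w2c(p,o));f,cx,cy=K(p)
    d=np.c_[(uv[:,0]-cx)/f,-(uv[:,1]-cy)/f,-np.ones(len(uv))]@M[:3,:3].T
    return M[:3,3]+d*((z-M[2,3])/d[:,2])[:,None]
def save(n,im): cv2.imwrite('pics/'+n+'.png',im[:,:,::-1])
E
python3 - <<'E'
from h import *
o=get_obs();print({k:np.round(v,3) for k,v in o.items()})
for n in ['scene','side','wrist']:
    p=viewer.grab_frame(n);save(n+'0',p['pixels'])
    print(n,{k:(np.round(v,3).tolist() if k!='pixels' else 0) for k,v in p.items() })
    for t in ['tube','rest']:
        for d in viewer.trace(p,t):
            ys,xs=np.nonzero(d['pixels']);print(n,t,round(d['score'],2),np.round(d['rect']),len(xs))
E
```

```text
{'clock': np.float64(0.0), 'joints': array([-0.108,  0.478,  0.022,  1.556, -0.012,  1.109, -0.083]), 'qvel': array([ 0.001, -0.001,  0.002,  0.001,  0.001, -0.   ,  0.   ]), 'tau': array([-1.0000e-03, -5.9644e+01,  1.6080e+00, -2.8119e+01,  1.2000e-02,
        9.0000e-03,  0.0000e+00]), 'tcp_pos': array([ 0.674, -0.   ,  0.23 ]), 'orientation': array([-2.221e+00, -2.221e+00,  2.000e-03]), 'contact_force': array([-0.164, -0.96 ,  0.221]), 'moment': array([0.049, 0.006, 0.044]), 'gripper_force': np.float64(0.0), 'grip_width': np.float64(0.085)}
scene {'pixels': 0, 'fovy': 45.07, 'cx': 276.595, 'cy': 206.093, 'world_to_cam': [[-0.824, 0.567, -0.013, 0.476], [-0.425, -0.602, 0.677, 0.097], [0.376, 0.563, 0.736, -1.601], [0.0, 0.0, 0.0, 1.0]], 'shot': 1}
scene tube 0.84 [154. 229. 218. 268.] 302
scene tube 0.81 [289. 146. 350. 168.] 246
scene tube 0.5 [207. 186. 253. 209.] 78
scene rest 0.7 [188. 285. 226. 318.] 969
side {'pixels': 0, 'fovy': 53.391, 'cx': 283.491, 'cy': 203.742, 'world_to_cam': [[-0.809, -0.587, -0.013, 0.331], [0.385, -0.547, 0.743, -0.33], [-0.444, 0.596, 0.669, -0.699], [0.0, 0.0, 0.0, 1.0]], 'shot': 2}
side tube 0.86 [291. 168. 342. 217.] 325
side tube 0.66 [382. 212. 431. 280.] 403
side tube 0.63 [189. 159. 252. 192.] 305
side tube 0.43 [ 38. 232. 134. 308.] 3418
side rest 0.79 [108. 234. 258. 369.] 9386
wrist {'pixels': 0, 'fovy': 66.121, 'cx': 282.709, 'cy': 211.329, 'hand_eye': [[-0.001, 0.959, 0.283, 0.071], [1.0, 0.001, 0.001, -0.001], [0.001, 0.283, -0.959, -0.143], [0.0, 0.0, 0.0, 1.0]], 'shot': 3}
wrist tube 0.87 [268. 320. 395. 376.] 1134
wrist tube 0.64 [177. 331. 209. 378.] 400
wrist rest 0.87 [ 81.   1. 260. 182.] 28832
```

View pics/scene0.png

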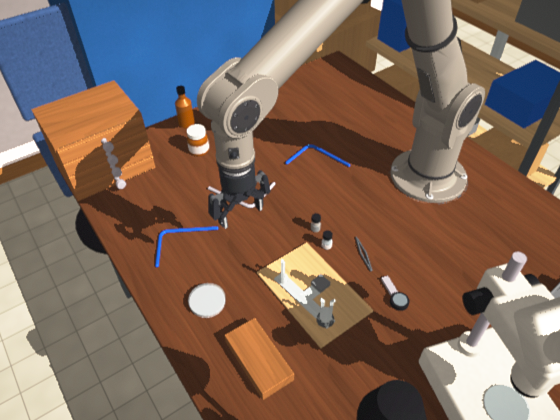

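View pics/side0.png

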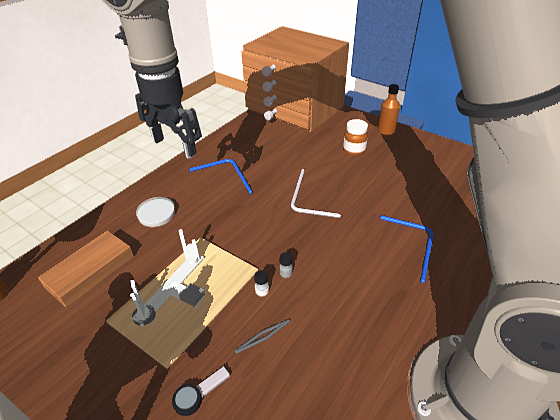

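The scene camera shows blue tubes at (318,152) and (185,235) and a steel one half behind the gripper at (235,195). In the side camera the blue ones are at (235,160) and (430,232), and the steel one is at (292,207). I choose the steel one, side (292,207). The rest is at side (180,300).

```bash
cat >>h.py <<'E'
from scipy.optimize import least_squares
def tubepts(c,yaw,n=40):
    P=np.r_[np.c_[np.linspace(.165,.02,n),np.zeros(n)],np.c_[np.zeros(n),-np.linspace(.02,.125,n)]]
    a=np.array([[np.cos(yaw),-np.sin(yaw)],[np.sin(yaw),np.cos(yaw)]])
    q=P@a.T+np.array(c)
    return np.c_[q,np.full(len(q),.005)]
def fittube(p,mask,o=None):
    ys,xs=np.nonzero(mask);W=back(p,np.c_[xs,ys],.005,o)[:,:2];best=None
    from scipy.spatial import cKDTree
    m=W.mean(0)
    for y0 in np.arange(-3,3.2,.5):
        def f(v):
            T=tubepts(v[:2],v[2])[:,:2]
            return np.r_[cKDTree(T).query(W)[0],cKDTree(W).query(T)[0]*np.sqrt(len(W)/len(T))]
        a=np.array([np.cos(y0),np.sin(y0)])
        s=least_squares(f,[*(m-.047*a+.027*np.array([-a[1],a[0]])*1),y0],loss='soft_l1',f_scale=.004,x_scale=[.01,.01,.1],diff_step=1e-4)
        if best is None or s.cost<best.cost: best=s
    return best
E
python3 - <<'E'
from h import *
p=viewer.grab_frame('side')
for d in viewer.trace(p,'tube'):
    x0,y0,x1,y1=d['rect']
    if abs(x0-291)<8 and abs(y1-217)<8:
        s=fittube(p,d['pixels']);print('tube',s.x,s.cost)
        im=p['pixels'].copy()
        for u in proj(p,tubepts(s.x[:2],s.x[2])): cv2.circle(im,(int(u[0]),int(u[1])),0,(255,0,0),-1)
        save('crop1',np.hstack([cv2.resize(im[150:240,260:370],None,fx=3.5,fy=3.5),cv2.resize(p['pixels'][150:240,260:370],None,fx=3.5,fy=3.5)]))
uv=[(107,320),(207,237),(259,268),(169,366)]
print(back(p,uv,.008).round(3))
p=viewer.grab_frame('scene')
print(back(p,[(372,306),(325,346),(259,272),(308,244)],.008).round(3))
E
```

```text
tube [ 0.53324406 -0.20046905 -1.16930241] 0.003047364554275705
[[ 0.637  0.272  0.008]
 [ 0.633 -0.004  0.008]
 [ 0.476 -0.002  0.008]
 [ 0.468  0.266  0.008]]
[[0.465 0.26  0.008]
 [0.63  0.278 0.008]
 [0.642 0.01  0.008]
 [0.478 0.009 0.008]]
```

View pics/crop1.png

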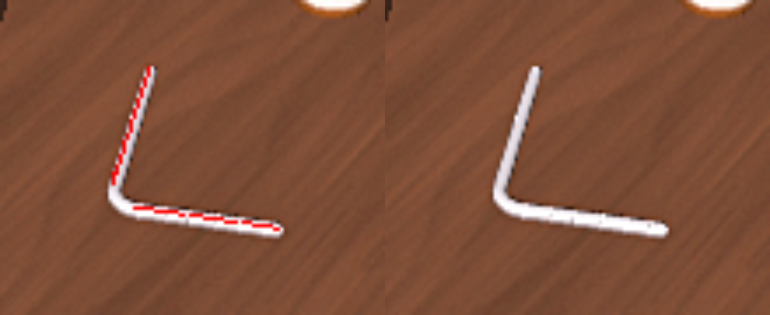

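View pics/wrist0.png

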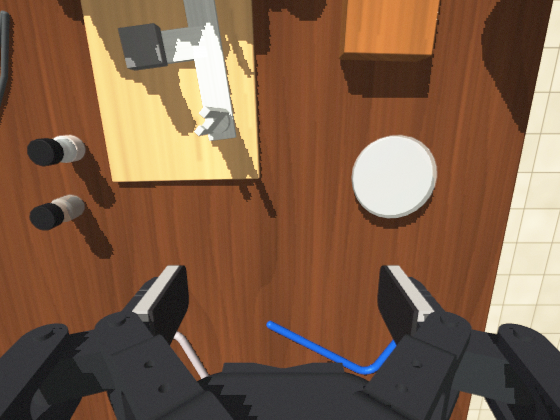

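>>> play_rows(
  commands=[
    [[0,-0.2,-0.12,0.05,-0.06],[0,-0.4,-0.24,0.1,-0.12],[0,-0.6,-0.36,0.15,-0.19],[0,-0.8,-0.48,0.2,-0.26],[0,-1,-0.61,0.25,-0.26],[0,-1,-0.61,0.25,-0.26],[0,-1,-0.61,0.25,-0.26],[0,-1,-0.61,0.25,-0.26]],
  ],
)

```text
clock: 1.27
tcp_pos: [0.5516, -0.2024, 0.1811]
orientation: [-1.731, -2.621, 0.001]
contact_force: [0.3, 1.0, 0.4]
grip_width: 0.043
gripper_force: 0.0
```

```bash
cat >>h.py <<'E'
def shift(o,target,yaw=None):
    """tool-frame shift numbers for a world TCP target; turn number for world closing-axis yaw"""
    M=R.from_rotvec(o['orientation']).as_matrix()
    y=np.arctan2(M[1,1],M[0,1])
    s=M.T@(np.array(target)-o['tcp_pos'])/.2
    t=None if yaw is None else -((yaw-y+np.pi)%(2*np.pi)-np.pi)/(np.pi/2)
    return s.round(4),t,np.degrees(y)
E
python3 - <<'E'
from h import *
o=get_obs();print(o['clock'],o['tcp_pos'],o['contact_force'],o['moment'],o['grip_width'])
p=viewer.grab_frame('wrist');im=p['pixels'].copy()
for d in viewer.trace(p,'tube'):
    print(d['score'],d['rect'],d['pixels'].sum())
    s=fittube(p,d['pixels'],o);print('tube',s.x,s.cost)
    for u in proj(p,tubepts(s.x[:2],s.x[2]),o): cv2.circle(im,(int(u[0]),int(u[1])),1,(255,0,0),-1)
    g=s.x[:2]+.052*np.array([np.cos(s.x[2]),np.sin(s.x[2])])
    print(g,shift(o,[*g,.003],s.x[2]+np.pi/2))
save('w1',im)
E
```

```text
1.2667 [ 0.55157367 -0.20237363  0.18113337] [0.28582237 0.96446255 0.44972261] [ 0.04265984  0.00999836 -0.02407992] 0.04297836684322889
0.72 [3.6, 184.0, 55.0, 201.0] 510
tube [ 0.256161   -0.31711126  0.1597056 ] 0.0411711484630411
[ 0.30749925 -0.30884183] (array([-0.0101, -1.3305,  0.892 ]), np.float64(-0.8447042724625923), np.float64(23.127072254144124))
0.67 [378.2, 215.7, 555.5, 324.8] 1823
tube [ 0.79397463 -0.27612104  2.60203159] 0.009341136318502119
[ 0.74936205 -0.24940555] (array([-0.6046,  0.818 ,  0.8899]), np.float64(1.6004627107837994), np.float64(23.127072254144124))
0.66 [144.8, 177.7, 274.6, 321.7] 2238
tube [ 0.53125707 -0.20119223 -1.16735635] 0.013262114534847992
[ 0.55167146 -0.24901746] (array([-0.2146, -0.0903,  0.8908]), np.float64(0.00012960550039148782), np.float64(23.127072254144124))
```

View pics/w1.png

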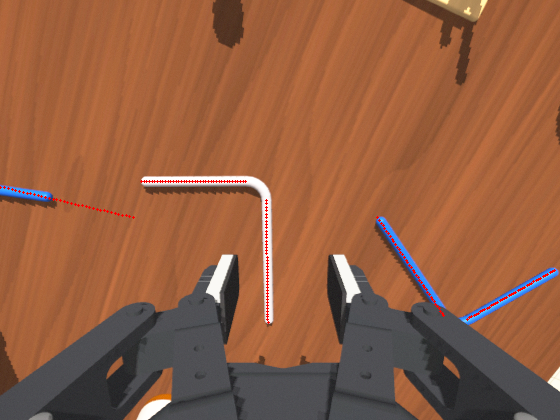

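The red fit lies on the steel tube: short arm along row 181, corner near (266,183), long arm down to (268,322). It agrees with the side view to 2 mm, and only the blue tubes are nearby look-alikes. Descending.

>>> play_rows(
  commands=[
    [[0,-0.11,-0.045,0.2,0],[0,-0.215,-0.09,0.4,0],[0,-0.215,-0.09,0.6,0],[0,-0.215,-0.09,0.75,0],[0,-0.215,-0.09,0.82,0],[0,-0.215,-0.09,0.86,0],[0,-0.215,-0.09,0.88,0],[0,-0.215,-0.09,0.885,0],[0,-0.215,-0.09,0.885,0]],
  ],
)

```text
clock: 2.12
tcp_pos: [0.5551, -0.2462, 0.0055]
orientation: [1.722, 2.625, 0.001]
contact_force: [0.9, -0.3, 0.9]
grip_width: 0.0424
gripper_force: 0.0
```

>>> play_rows(
  commands=[
    [[1,0,0,0,0],[1,0,0,0,0],[1,0,0,0,0],[1,0,0,0,0],[1,0,0,0,0],[1,0,0,0,0],[1,0,0,0,0]],
  ],
  grip_force=60,
)

```text
clock: 2.7
tcp_pos: [0.5543, -0.2469, 0.0059]
orientation: [1.724, 2.624, 0.001]
contact_force: [-2.1, 0.8, 8.0]
grip_width: 0.0056
gripper_force: 59.0
```

>>> play_rows(
  commands=[
    [[0.4,0,0,0,0],[0.4,0,0,0,0],[0.4,0,0,0.01,0],[0.4,0,0,0.022,0],[0.4,0,0,0.022,0],[1,0,0,0.022,0],[1,0,0,0.022,0],[1,0,0,0.022,0],[1,0,0,0.022,0],[1,0,0,0.022,0]],
  ],
  grip_force=60,
)

```text
clock: 3.53
tcp_pos: [0.5542, -0.2471, 0.0006]
orientation: [1.724, 2.624, 0.0]
contact_force: [-0.7, 0.3, 8.0]
grip_width: 0.0068
gripper_force: 59.3
```

>>> play_rows(
  commands=[
    [[1,0,0,-0.02,0],[1,0,0,-0.08,0],[1,0,0,-0.2,0],[1,0,0,-0.4,0],[1,0,0,-0.6,0],[1,0,0,-0.65,0],[1,0,0,-0.65,0]],
  ],
)

```text
clock: 4.12
tcp_pos: [0.556, -0.2475, 0.1343]
orientation: [1.721, 2.619, 0.003]
contact_force: [0.2, -0.4, -1.3]
grip_width: 0.0073
gripper_force: 58.9
```

```bash
python3 - <<'E'
from h import *
o=get_obs();print(o['clock'],o['tcp_pos'],o['contact_force'],o['moment'],o['grip_width'])
p=viewer.grab_frame('side');q=viewer.grab_frame('wrist')
a=proj(p,o['tcp_pos'])[0].astype(int);print(a)
y,x=max(a[1]-80,0),max(a[0]-100,0)
c=cv2.resize(p['pixels'][y:y+150,x:x+200],(400,300));save('lift',np.hstack([c,cv2.resize(q['pixels'],(400,300))]))
E
```

```text
4.1167 [ 0.55600347 -0.24754584  0.13432644] [ 0.15083715 -0.3931445  -1.2664229 ] [-0.01302222 -0.09767578 -0.00092736] 0.0072694557089885686
[293 153]
```

View pics/lift.png

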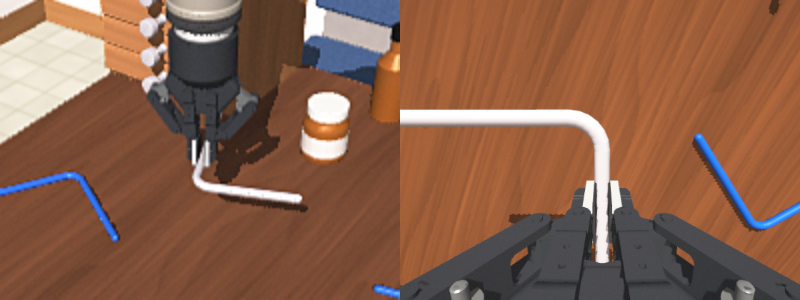

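```bash
cat >>h.py <<'E'
from scipy.ndimage import distance_transform_edt as edt
def tube3(n=30):
    t=np.linspace(0,np.pi/2,8)[1:-1]
    arc=np.c_[.02-.02*np.sin(t),-.02+.02*np.cos(t)]
    P=np.r_[np.c_[np.linspace(.163,.02,n),np.zeros(n)],arc,np.c_[np.zeros(n),-np.linspace(.02,.123,n)]]
    return np.c_[P,np.zeros(len(P))]
# held tube in tool frame: point s on the long arm at (0,0,-h); x_tube along sign*tool x
def heldT(v):
    s,h,yaw,pitch,roll=v
    B=np.c_[[1,0,0],[0,-1,0],[0,0,-1]]  # tube x = tool x, tube z = -tool z
    M=R.from_euler('ZYX',[yaw,pitch,roll]).as_matrix()
    T=np.eye(4);T[:3,:3]=B@M;T[:3,3]=np.array([0,0,-h])-T[:3,:3]@[s,0,0]
    return T
def toolT(o):
    T=np.eye(4);T[:3,:3]=R.from_rotvec(o['orientation']).as_matrix();T[:3,3]=o['tcp_pos'];return T
def fitheld(shots,x0,free=(0,1,2,3,4)):
    P=tube3();D=[(p,o,edt(~m),np.argwhere(m)[:,::-1]) for p,o,m in shots];x0=np.array(x0,float);free=list(free)
    def f(d):
        v=x0.copy();v[free]+=d;r=[]
        for p,o,dt,pix in D:
            W=P@(toolT(o)@heldT(v))[:3,:3].T+(toolT(o)@heldT(v))[:3,3]
            u=proj(p,W,o)
            c=cv2.remap(dt.astype(np.float32),u[:,:1].astype(np.float32),u[:,1:].astype(np.float32),cv2.INTER_LINEAR,borderMode=cv2.BORDER_REPLICATE).ravel()
            from scipy.spatial import cKDTree
            r+=[np.clip(c,0,6),cKDTree(u).query(pix[::max(1,len(pix)//80)])[0]*.5]
        return np.r_[np.concatenate(r),d[0]*0]
    s=least_squares(f,np.zeros(len(free)),loss='soft_l1',f_scale=2,x_scale=[ [.005,.005,.05,.05,.05][i] for i in free],diff_step=1e-3)
    v=x0.copy();v[free]+=s.x;return v,s.cost
E
python3 - <<'E'
from h import *
o=get_obs();M=toolT(o)[:3,:3];print(M.round(2))
S=[]
for n in ['side','wrist']:
    p=viewer.grab_frame(n)
    g=toolT(o)@heldT([.052,.005,0,0,0])
    exp=proj(p,g[:3,3],o)[0]
    for d in viewer.trace(p,'tube'):
        rc=d['rect'];print(n,d['score'],np.round(rc),exp)
        if rc[0]-30<exp[0]<rc[2]+30 and rc[1]-30<exp[1]<rc[3]+30: S.append((p,o,d['pixels'])); break
for x in ([.052,.005,0,0,0],[.052,.005,0,.2,.2],[.052,.005,0,-.2,-.2],[.052,.005,0,.3,-.3]):
    print(fitheld(S,x))
E
```

```text
[[-0.4   0.92 -0.  ]
 [ 0.92  0.4   0.  ]
 [ 0.   -0.   -1.  ]]
side 0.69 [383. 215. 432. 279.] [298.71689728 142.47389197]
side 0.68 [190. 158. 252. 197.] [298.71689728 142.47389197]
side 0.65 [291. 149. 347. 176.] [298.71689728 142.47389197]
wrist 0.8 [  1. 149. 299. 366.] [284.58980899 364.19862137]
(array([ 0.00604486, -0.05998813,  1.04899625, -0.56490714, -2.4143188 ]), np.float64(1934.6747347352707))
(array([-0.01891031, -0.11844596,  1.04709752, -0.87013265,  3.95998136]), np.float64(1678.9202222969639))
(array([ 0.00798818, -0.05565135,  1.04825276, -0.53457228, -2.43926323]), np.float64(1956.7005325348618))
(array([ 0.02986974, -0.03800168,  1.10426686, -0.2987286 , -3.61093244]), np.float64(2451.115341555151))
```

```bash
sed -i 's/B=np.c_.*/B=np.diag([-1.,1,-1])  # tube x = -tool x, tube z = -tool z/' h.py
cat >>h.py <<'E'
def heldshots(names=('side','wrist')):
    o=get_obs();S=[]
    for n in names:
        p=viewer.grab_frame(n);exp=proj(p,(toolT(o)@heldT([.052,.005,0,0,0]))[:3,3],o)[0]
        for d in viewer.trace(p,'tube'):
            rc=d['rect']
            if rc[0]-30<exp[0]<rc[2]+30 and rc[1]-30<exp[1]<rc[3]+30: S.append((p,o,d['pixels'])); break
    return o,S
E
python3 - <<'E'
from h import *
o,S=heldshots();print(len(S))
for x in ([.052,.005,0,0,0],[.052,.005,0,.2,.2],[.052,.005,0,-.2,-.2],[.052,.005,0,.3,-.3]):
    v,c=fitheld(S,x);print(v.round(3),c)
E
```

```text
2
[0.052 0.004 0.003 0.034 0.023] 582.5936501593934
[ 0.053 -0.     0.025  0.188  0.073] 542.723198343238
[ 0.052  0.002  0.002 -0.027 -0.045] 589.4412780031439
[ 0.055 -0.014  0.011  0.341  0.009] 423.96966674815917
```

```bash
python3 - <<'E'
s=open('h.py').read()
a=s.index("    s=least_squares(f,np.zeros(len(free)),loss");b=s.index("def heldshots")
s=s[:a]+"""    from scipy.optimize import minimize
    sc=np.array([.005,.005,.05,.1,.1])[free]
    g=lambda z:np.sum(np.sqrt(1+(f(z*sc)/2)**2)-1)
    m=minimize(g,np.zeros(len(free)),method='Powell');m=minimize(g,m.x,method='Nelder-Mead',options=dict(maxiter=1500))
    v=x0.copy();v[free]+=m.x*sc;return v,m.fun
"""+s[b:]
open('h.py','w').write(s)
E
python3 - <<'E'
from h import *
o,S=heldshots();print(len(S))
for x in ([.052,.005,0,0,0],[.052,.005,0,.3,-.3]):
    v,c=fitheld(S,x);print(v.round(3),c)
W=tube3()@(toolT(o)@heldT(v))[:3,:3].T+(toolT(o)@heldT(v))[:3,3]
ims=[]
for p,o,m in S:
    im=p['pixels'].copy();im[m]=im[m]//2+np.array([0,100,0],np.uint8)
    for u in proj(p,W,o): cv2.circle(im,(int(u[0]),int(u[1])),0,(255,0,0),-1)
    ims.append(im)
save('fit',np.hstack([cv2.resize(ims[0][100:200,230:370],(400,300)),cv2.resize(ims[1],(400,300))]))
E
```

```text
2
[ 0.057 -0.015  0.043  0.403  0.063] 109.9338178077137
[ 0.056 -0.014  0.016  0.355  0.024] 108.69300201782647
```

View pics/fit.png

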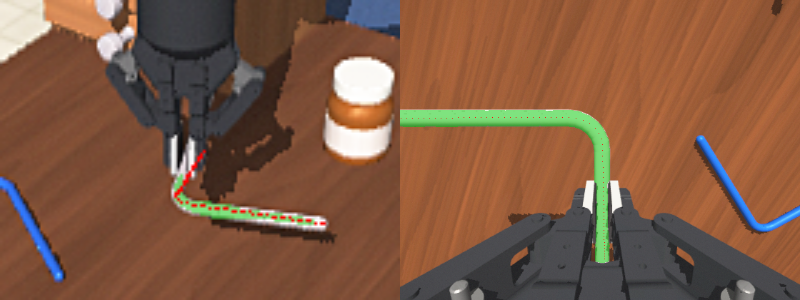

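```bash
python3 - <<'E'
from h import *
o,S=heldshots()
for h in (.002,.005,.008):
  for SS,n in ((S,'both'),(S[1:],'wrist'),(S[:1],'side')):
    v,c=fitheld(SS,[.052,h,0,0,0],(0,2,3,4));print(h,n,v.round(3),round(c,1))
E
```

```text
0.002 both [ 0.051  0.002 -0.     0.026  0.001] 148.3
0.002 wrist [0.051 0.002 0.001 0.021 0.011] 100.4
0.002 side [0.135 0.002 0.092 0.441 0.075] 9.0
0.005 both [0.052 0.005 0.007 0.054 0.056] 149.6
0.005 wrist [ 0.052  0.005 -0.005  0.06   0.001] 99.9
0.005 side [0.143 0.005 0.1   0.438 0.082] 9.5
0.008 both [ 0.052  0.008  0.016 -0.005  0.06 ] 153.8
0.008 wrist [0.052 0.008 0.009 0.007 0.007] 102.5
0.008 side [0.154 0.008 0.108 0.438 0.088] 10.5
```

The picture shows the steel tube held flat: bend at (595,120) and long arm under the fingers to (602,262). The wrist fit gives s = 52 mm and about zero tilt. Carrying it toward the rest.

>>> play_rows(
  commands=[
    [[1,0,0,-0.15,0],[1,0.1,0.05,-0.3,0],[1,0.25,0.12,-0.45,0],[1,0.4,0.2,-0.6,0],[1,0.58,0.28,-0.73,0],[1,0.75,0.36,-0.73,0]],
  ],
)

```text
clock: 5.52
tcp_pos: [0.5617, -0.0872, 0.2797]
orientation: [1.725, 2.617, 0.004]
contact_force: [1.9, 0.1, -1.1]
grip_width: 0.007
gripper_force: 58.9
```

>>> play_rows(
  commands=[
    [[1,0.15,0.07,0,0],[1,0.3,0.14,0,0],[1,0.45,0.22,0,0],[1,0.6,0.29,0,0],[1,0.74,0.36,0,0],[1,0.74,0.36,0,0],[1,0.74,0.36,0,0],[1,0.74,0.36,0,0]],
  ],
)

```text
clock: 6.18
tcp_pos: [0.5671, 0.0771, 0.2749]
orientation: [1.725, 2.625, -0.001]
contact_force: [-0.6, -0.1, -1.8]
grip_width: 0.0072
gripper_force: 58.9
```

```bash
python3 - <<'E'
from h import *
o=get_obs();print(o['clock'],o['tcp_pos'],o['contact_force'],o['grip_width'])
p=viewer.grab_frame('wrist')
# overlay nominal rest for reference
c,s=np.cos(.03),np.sin(.03);A=np.array([.586,.222,0])
im=cv2.resize(p['pixels'],(784,588))
print(proj(p,A+[0,0,.1],o), [ (t,[(round(d['score'],2),np.round(d['rect'])) for d in viewer.trace(p,t)]) for t in ('notch_a','nominal_b','rest')])
save('rest1',im)
E
```

```text
6.1833 [0.56712064 0.07708939 0.27490113] [-0.60758143 -0.13715848 -1.81281518] 0.007207650149080167
[[367.27410164  53.36564437]] [('notch_a', [(0.8, array([197.,   3., 408., 246.])), (0.16, array([  0., 150., 292., 368.]))]), ('nominal_b', [(0.81, array([201.,   0., 408., 245.]))]), ('rest', [(0.97, array([197.,   3., 409., 244.]))])]
```

View pics/rest1.png

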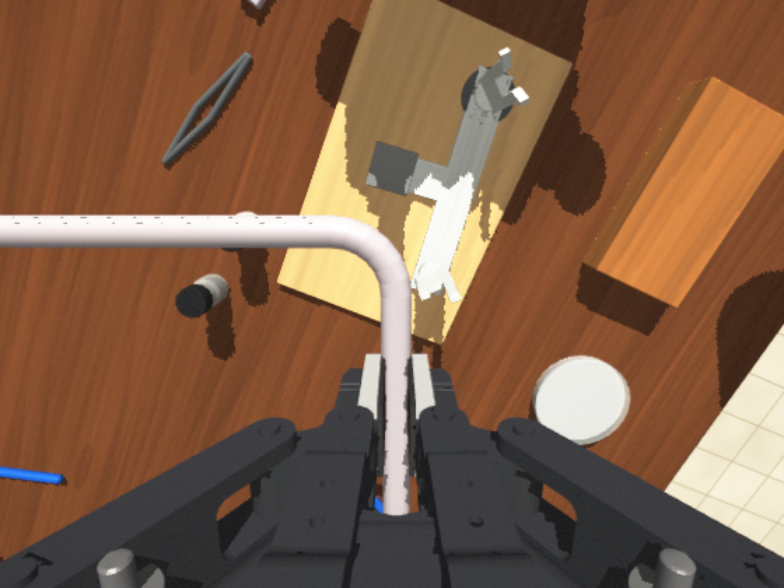

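The picture (scale 1.4) shows base corners (571,65), (442,343), (279,284), the fixed post's prong tops (505,51) and (520,95), and the ledge corners (382,142), (418,154), (405,193), (367,184). The horn tip is at (457,298).

```bash
python3 - <<'E'
from h import *
o=get_obs()
p=viewer.grab_frame('wrist')
q=lambda *u:np.array(u)/1.4
C=back(p,q((571,65),(442,343),(279,284)),.008,o)[:,:2]
Pr=back(p,q((505,51),(520,95)),.101,o)[:,:2]
L=back(p,q((382,142),(418,154),(405,193),(367,184)),.0302,o)[:,:2]
H=back(p,q((457,298)),.110,o)[:,:2]
print('corners',C.round(4).tolist(),'prongs',Pr.round(4).tolist(),'ledge',L.mean(0).round(4),'horn',H.round(4))
e=C[0]-C[1];print('len',np.linalg.norm(e),np.linalg.norm(C[1]-C[2]),'yaw',np.arctan2(-e[0],e[1]),np.arctan2(*(C[1]-C[2])[::-1]))
m=np.array([[55,50],[55,-220],[-115,-220]])/1e3
S=viewer.grab_frame('side');Sc=viewer.grab_frame('scene')
C2=back(S,[(107,320),(207,237),(259,268),(169,366)],.008)[:,:2];m2=np.array([[55,50],[55,-220],[-115,-220],[-115,50]])/1e3
C3=back(Sc,[(325,346),(259,272),(308,244),(372,306)],.008)[:,:2]
def fit(m,C):
    mc,cc=m.mean(0),C.mean(0);a=m-mc;b=C-cc
    t=np.arctan2((a[:,0]*b[:,1]-a[:,1]*b[:,0]).sum(),(a*b).sum())
    M=np.array([[np.cos(t),-np.sin(t)],[np.sin(t),np.cos(t)]]);return cc-M@mc,t,np.linalg.norm(a@M.T-b,axis=1)
for x in ((m,C),(m2,C2),(m2,C3)): print(fit(*x))
A=Pr.mean(0);d=L.mean(0)-A
print('A',A,'ledge-bearing yaw+a',np.arctan2(d[1],d[0])-np.arctan2(-77.8,-60.2),'dist',np.linalg.norm(d),'nominal .0984')
d=H[0]-A;print('horn yaw+a',np.arctan2(d[1],d[0])+np.pi/2,np.linalg.norm(d))
# yaw of the ledge sides
for i,j in ((0,1),(3,2)): print('ledge side yaw',np.arctan2(*(L[j]-L[i])[::-1]))
E
```

```text
corners [[0.6401, 0.2689], [0.6461, 0.0037], [0.4802, -0.0026]] prongs [[0.5748, 0.2306], [0.5954, 0.2116]] ledge [0.5377 0.1361] horn [[0.6146 0.0736]]
len 0.2652023465920747 0.16600547947633829 yaw 0.022883649197418577 0.03799156120404566
(array([0.58677166, 0.22001301]), np.float64(0.028478192773349432), array([0.00269693, 0.00280497, 0.00224143]))
(array([0.58281654, 0.21819491]), np.float64(0.007971149733666997), array([0.00297398, 0.00713827, 0.00642039, 0.00177514]))
(array([0.57944316, 0.22578333]), np.float64(0.049499883351067524), array([0.00200173, 0.00387466, 0.00907372, 0.01034783]))
A [0.58506863 0.2211354 ] ledge-bearing yaw+a 0.15036951646478158 dist 0.09733782970584234 nominal .0984
horn yaw+a 0.19759939680011707 0.1505046920723256
ledge side yaw 0.09855138671453025
ledge side yaw 0.178210526585471
```

>>> play_rows(
  commands=[
    [[1,0.1,0.02,0.05,-0.079],[1,0.2,0.04,0.1,-0.158],[1,0.3,0.06,0.15,-0.237],[1,0.4,0.08,0.2,-0.316],[1,0.52,0.1,0.25,-0.395],[1,0.52,0.1,0.3,-0.474],[1,0.52,0.1,0.35,-0.553],[1,0.52,0.1,0.37,-0.632],[1,0.52,0.1,0.37,-0.711],[1,0.52,0.1,0.37,-0.79],[1,0.52,0.1,0.37,-0.869],[1,0.52,0.1,0.37,-0.94]],
  ],
)

```text
clock: 7.53
tcp_pos: [0.5444, 0.1807, 0.201]
orientation: [0.5, -3.102, 0.0]
contact_force: [-1.0, 0.0, -1.8]
grip_width: 0.0067
gripper_force: 58.9
```

>>> play_rows(
  commands=[
    [[1,0,0,0,-0.08],[1,0,0,0,-0.16],[1,0,0,0,-0.24],[1,0,0,0,-0.3],[1,0,0,0,-0.3],[1,0,0,0,-0.3],[1,0,0,0,-0.3],[1,0,0,0,-0.3]],
  ],
)

```text
clock: 8.2
tcp_pos: [0.5443, 0.181, 0.201]
orientation: [-1.199, 2.904, -0.0]
contact_force: [-0.0, 0.1, -1.5]
grip_width: 0.007
gripper_force: 58.9
```

```bash
cat >>h.py <<'E'
A=np.array([.5853,.221])
def tgt(o,phi,z,t=0.,A=A,s=.058):
    """TCP shift so that tube point A sits at A, swing phi (world), fold angle t about the AB line, A axis at z"""
    d=R.from_euler('z',phi).as_matrix()@R.from_euler('y',-t).as_matrix()@R.from_euler('z',45,degrees=True).as_matrix()@[1,0,0]
    g=np.array([*A,z])-s*d-[0,0,.0044]
    yaw=np.arctan2(d[1],d[0])
    return shift(o,g,yaw+np.pi/2),g,yaw
def tubeyaw(o):
    M=toolT(o)[:3,:3];return np.arctan2(-M[1,0],-M[0,0])
E
python3 - <<'E'
from h import *
o=get_obs();print(o['clock'],o['tcp_pos'],tubeyaw(o)-np.pi/4,o['contact_force'],o['joints'].round(2))
print(tgt(o,0,.086))
o,S=heldshots(('side','scene','wrist'));print(len(S))
v,c=fitheld(S,[.052,.0044,0,0,0],(0,2,3,4));print(v.round(3),c)
v,c=fitheld([S[-1]],[.052,.0044,0,0,0],(0,2,3,4));print(v.round(3),c)
E
```

```text
8.2 [0.54430766 0.18101265 0.20102204] -0.002205966711027685 [-0.03317222  0.10179808 -1.49080035] [ 0.01  0.4  -0.56  1.8   0.25  1.01  1.71]
((array([ 0.0037, -0.0035,  0.5971]), np.float64(-0.0014043633438589667), np.float64(134.87360729905268)), array([0.54428781, 0.17998781, 0.0816    ]), np.float64(0.7853981633974484))
3
[0.053 0.004 0.011 0.002 0.033] 150.11843057704075
[0.053 0.004 0.003 0.047 0.005] 98.21301782095239
```

>>> play_rows(
  commands=[
    [[1,0,0,0.15,0],[1,0,0,0.3,0],[1,0,-0.003,0.4,0],[1,0,-0.003,0.45,0],[1,0,-0.003,0.48,0],[1,0,-0.003,0.5,0],[1,0,-0.003,0.515,0],[1,0,-0.003,0.515,0]],
  ],
)

```text
clock: 9.17
tcp_pos: [0.5451, 0.181, 0.0985]
orientation: [-1.202, 2.902, -0.0]
contact_force: [-0.1, 0.2, -1.5]
grip_width: 0.0073
gripper_force: 58.9
```

>>> play_rows(
  commands=[
    [[1,0,0,0.02,0],[1,0,0,0.04,0],[1,0,0,0.06,0],[1,0,0,0.08,0],[1,0,0,0.08,0]],
  ],
)

```text
clock: 9.58
tcp_pos: [0.5442, 0.1804, 0.0811]
orientation: [1.202, -2.901, -0.0]
contact_force: [0.3, -0.0, -1.5]
grip_width: 0.0072
gripper_force: 58.9
```

```bash
python3 - <<'E'
from h import *
o=get_obs();print(o['tcp_pos'],tubeyaw(o)-np.pi/4,o['moment'])
for f in np.arange(0,.23,.02):
    (s,t,_),g,y=tgt(o,f,.0855);print(round(f,2),s,round(t,4))
E
```

```text
[0.54417792 0.18038515 0.08112688] -0.00010598643810888486 [0.00304388 0.05204031 0.0050674 ]
0.0 [ 0.001  -0.0018  0.0001] -0.0001
0.02 [ 0.001  -0.0076  0.0001] -0.0128
0.04 [ 0.0008 -0.0134  0.0001] -0.0255
0.06 [ 0.0005 -0.0192  0.0001] -0.0383
0.08 [ 0.0001 -0.025   0.0001] -0.051
0.1 [-0.0004 -0.0307  0.0001] -0.0637
0.12 [-0.0011 -0.0365  0.0001] -0.0765
0.14 [-0.0018 -0.0423  0.0001] -0.0892
0.16 [-0.0027 -0.048   0.0001] -0.1019
0.18 [-0.0037 -0.0537  0.0001] -0.1147
0.2 [-0.0048 -0.0594  0.0001] -0.1274
0.22 [-0.006  -0.0651  0.0001] -0.1401
```

>>> play_rows(
  commands=[
    [[1,0.0005,-0.01,0,-0.018],[1,0.0005,-0.02,0,-0.04],[1,-0.0004,-0.0307,0,-0.0637],[1,-0.0004,-0.0307,0,-0.0637],[1,-0.0004,-0.0307,0,-0.0637]],
  ],
  grip_force=100,
)

```text
clock: 10.0
tcp_pos: [0.5491, 0.1763, 0.0819]
orientation: [1.344, -2.84, -0.0]
contact_force: [-0.0, 0.6, -1.5]
grip_width: 0.0054
gripper_force: 98.2
```

```bash
python3 - <<'E'
from h import *
o=get_obs();print(o['tcp_pos'],tubeyaw(o)-np.pi/4,o['contact_force'],o['moment'])
for f in (.12,.13,.14,.15,.16,.17,.18):
    (s,t,_),g,y=tgt(o,f,.0855);print(round(f,2),s,round(t,4))
E
```

```text
[0.54911428 0.17631134 0.08194396] 0.09860653712302181 [-0.02700262  0.5859486  -1.45734629] [ 0.00229782  0.0243552  -0.03865857]
0.12 [ 0.0024 -0.0044  0.0042] -0.0136
0.13 [ 0.0024 -0.0073  0.0042] -0.02
0.14 [ 0.0022 -0.0102  0.0042] -0.0264
0.15 [ 0.0021 -0.0131  0.0042] -0.0327
0.16 [ 0.0019 -0.016   0.0042] -0.0391
0.17 [ 0.0018 -0.0189  0.0042] -0.0455
0.18 [ 0.0015 -0.0218  0.0042] -0.0518
```

>>> play_rows(
  commands=[
    [[1,0,-0.004,0,-0.013],[1,0,-0.0085,0,-0.0264],[1,0,-0.0085,0,-0.0264]],
  ],
)

```text
clock: 10.25
tcp_pos: [0.5506, 0.1752, 0.082]
orientation: [-1.406, 2.809, -0.0]
contact_force: [0.2, -0.7, -2.4]
grip_width: 0.0053
gripper_force: 98.4
```

```bash
python3 - <<'E'
from h import *
o=get_obs();print(o['tcp_pos'],tubeyaw(o)-np.pi/4,o['contact_force'],o['moment'])
E
```

```text
[0.55058129 0.17516403 0.08203635] 0.1426511903557206 [ 0.2366917  -0.70110207 -2.42190245] [ 0.03231731 -0.00601149  0.03782116]
```

>>> play_rows(
  commands=[
    [[1,0,-0.0029,0,-0.0064],[1,0,-0.0029,0,-0.0064],[1,0,-0.0029,0,-0.0064]],
  ],
)

```text
clock: 10.5
tcp_pos: [0.5507, 0.1748, 0.0819]
orientation: [1.418, -2.803, 0.0]
contact_force: [-0.8, -0.2, -1.8]
grip_width: 0.0054
gripper_force: 98.6
```

```bash
python3 - <<'E'
from h import *
o=get_obs();print(o['tcp_pos'],tubeyaw(o)-np.pi/4,o['contact_force'],o['moment'])
E
```

```text
[0.55070544 0.17480735 0.08187784] 0.15135168285168188 [-0.81115814 -0.24934742 -1.83059096] [-0.15855165  0.10428827 -0.07856973]
```

>>> play_rows(
  commands=[
    [[1,0,-0.0029,0,-0.0064],[1,0,-0.0029,0,-0.0064],[1,0,-0.0029,0,-0.0064]],
  ],
)

```text
clock: 10.75
tcp_pos: [0.551, 0.1743, 0.0818]
orientation: [1.432, -2.795, 0.0]
contact_force: [-2.2, -0.6, -1.7]
grip_width: 0.0052
gripper_force: 98.7
```

```bash
python3 - <<'E'
from h import *
o=get_obs();print(o['tcp_pos'],tubeyaw(o)-np.pi/4,o['contact_force'],o['moment'])
E
```

```text
[0.55100057 0.1743437  0.08181289] 0.16130611602627476 [-2.18707914 -0.62152708 -1.69145861] [-0.23183451  0.35546658 -0.2354595 ]
```

>>> play_rows(
  commands=[
    [[1,0,-0.0029,0,-0.0064],[1,0,-0.0029,0,-0.0064],[1,0,-0.0029,0,-0.0064]],
  ],
)

```text
clock: 11.0
tcp_pos: [0.5514, 0.1739, 0.0818]
orientation: [1.446, -2.788, 0.0]
contact_force: [-2.4, -1.4, -0.7]
grip_width: 0.0053
gripper_force: 98.8
```

```bash
python3 - <<'E'
from h import *
o=get_obs();print(o['tcp_pos'],tubeyaw(o)-np.pi/4,o['contact_force'],o['moment'])
E
```

```text
[0.55143092 0.17392928 0.08176799] 0.1713053625507336 [-2.3820287  -1.35585288 -0.72827495] [-0.31633638  0.59391787 -0.37800205]
```

Contact with the horn begins at φ≈0.146. Backing off to 0.133, then lowering.

```bash
python3 - <<'E'
from h import *
o=get_obs()
for z in (.0855,.078,.072,.0685):
    (s,t,_),g,y=tgt(o,.133,z);print(z,s,round(t,4),g)
E
```

```text
0.0855 [-0.0001  0.0083  0.0033] 0.0244 [0.55008856 0.17491145 0.0811    ]
0.078 [-0.0002  0.0083  0.0408] 0.0244 [0.55008856 0.17491145 0.0736    ]
0.072 [-0.0002  0.0083  0.0708] 0.0244 [0.55008856 0.17491145 0.0676    ]
0.0685 [-0.0002  0.0083  0.0883] 0.0244 [0.55008856 0.17491145 0.0641    ]
```

>>> play_rows(
  commands=[
    [[1,0,0.009,0,0.0244],[1,0,0.009,0,0.0244],[1,0,0.009,0.012,0.0244],[1,0,0.009,0.025,0.0244],[1,0,0.009,0.04,0.0244],[1,0,0.009,0.04,0.0244]],
  ],
)

```text
clock: 11.5
tcp_pos: [0.5501, 0.1752, 0.0733]
orientation: [1.393, -2.815, -0.0]
contact_force: [0.2, 0.7, -1.3]
grip_width: 0.0054
gripper_force: 98.6
```

```bash
python3 - <<'E'
from h import *
o=get_obs();print(o['tcp_pos'],tubeyaw(o)-np.pi/4,o['contact_force'],o['moment'])
E
```

```text
[0.55008703 0.175204   0.07327423] 0.13385126801859193 [ 0.2436981   0.72510497 -1.29448724] [-0.01856937 -0.01903461 -0.0428882 ]
```

>>> play_rows(
  commands=[
    [[1,0,0,0.01,0],[1,0,0,0.02,0],[1,0,0,0.032,0],[1,0,0,0.032,0]],
  ],
)

```text
clock: 11.83
tcp_pos: [0.55, 0.1752, 0.067]
orientation: [1.393, -2.815, -0.0]
contact_force: [-0.5, 0.8, -0.6]
grip_width: 0.0055
gripper_force: 98.6
```

```bash
python3 - <<'E'
from h import *
o=get_obs();print(o['tcp_pos'],tubeyaw(o)-np.pi/4,o['contact_force'],o['moment'])
E
```

```text
[0.55004153 0.1751783  0.0670425 ] 0.13340123073803467 [-0.54461728  0.79597432 -0.64655788] [ 0.05750724 -0.0348556   0.04307019]
```

Both arms are in their notches with no load. Now folding about the A–B line with a light grip.

```bash
python3 - <<'E'
from h import *
o=get_obs()
for td in range(0,32,3):
    t=np.radians(td);e=np.arcsin(np.sin(t)*.7071);z=.0635+.005/np.cos(e)+.003*np.tan(e)
    (s,tt,_),g,y=tgt(o,.133,z,t);print(td,s,round(tt,4),g.round(4))
E
```

```text
0 [ 0.0009 -0.001   0.0147] 0.0003 [0.5501 0.1749 0.0641]
3 [ 0.0007 -0.0012  0.0249] -0.0002 [0.5501 0.1749 0.0621]
6 [ 0.0001 -0.0018  0.035 ] -0.0015 [0.5503 0.1749 0.06  ]
9 [-0.0009 -0.0028  0.045 ] -0.0037 [0.5506 0.175  0.058 ]
12 [-0.0023 -0.0042  0.0548] -0.0068 [0.551  0.175  0.0561]
15 [-0.0041 -0.006   0.0646] -0.0108 [0.5515 0.1751 0.0541]
18 [-0.0062 -0.0081  0.0741] -0.0157 [0.5521 0.1752 0.0522]
21 [-0.0088 -0.0107  0.0834] -0.0216 [0.5528 0.1753 0.0504]
24 [-0.0117 -0.0136  0.0925] -0.0285 [0.5536 0.1754 0.0485]
27 [-0.0149 -0.0168  0.1013] -0.0364 [0.5545 0.1755 0.0468]
30 [-0.0186 -0.0205  0.1098] -0.0454 [0.5555 0.1756 0.0451]
```

>>> play_rows(
  commands=[
    [[1,0,0,0,0],[1,0,0,0.006,0],[1,0.0005,-0.001,0.0147,0],[1,0.0005,-0.001,0.025,0],[1,0,-0.0018,0.035,-0.0015],[1,-0.001,-0.0028,0.045,-0.0037],[1,-0.001,-0.0028,0.045,-0.0037]],
  ],
  grip_force=25,
)

```text
clock: 12.42
tcp_pos: [0.5509, 0.1749, 0.0592]
orientation: [1.401, -2.812, 0.001]
contact_force: [-4.9, -3.4, 10.6]
grip_width: 0.0054
gripper_force: 100.4
```

```bash
python3 - <<'E'
from h import *
o=get_obs();print(o['tcp_pos'],tubeyaw(o)-np.pi/4,o['contact_force'],o['moment'])
o,S=heldshots(('side','scene','wrist'));print(len(S))
for SS in (S,S[-1:]):
    v,c=fitheld(SS,[.052,.0044,0,0,0],(0,2,3,4));print(v.round(3),c)
E
```

```text
[0.5509158  0.17494682 0.05915548] 0.1393998355905095 [-4.85153097 -3.35229071 10.58623361] [-0.15055748  0.64435186  0.15537401]
3
[ 0.052  0.004  0.002 -0.048 -0.081] 166.3851475920091
[0.053 0.004 0.006 0.069 0.028] 100.11262670586945
```

>>> play_rows(
  commands=[
    [[1,0.001,0.001,-0.02,0.002],[1,0.0014,0.0018,-0.033,0.004],[0.97,0.0014,0.0018,-0.033,0.004],[0.94,0.0014,0.0018,-0.033,0.004],[0.94,0.0014,0.0018,-0.033,0.004]],
  ],
  grip_force=25,
)

```text
clock: 13.13
tcp_pos: [0.5502, 0.175, 0.0648]
orientation: [1.392, -2.816, -0.0]
contact_force: [-0.3, 0.2, -1.5]
grip_width: 0.0055
gripper_force: 98.6
```

>>> play_rows(
  commands=[
    [[0.88,0,0,0,0],[0.86,0,0,0,0],[0.85,0,0,0,0]],
  ],
  grip_force=25,
)

```text
clock: 13.38
tcp_pos: [0.5504, 0.1751, 0.065]
orientation: [1.392, -2.816, -0.0]
contact_force: [0.4, -0.5, -1.6]
grip_width: 0.0069
gripper_force: 68.9
```

>>> play_rows(
  commands=[
    [[0.84,0,0,0,0],[0.83,0,0,0,0],[0.825,0,0,0,0]],
  ],
  grip_force=25,
)

```text
clock: 13.63
tcp_pos: [0.5504, 0.1751, 0.0652]
orientation: [1.392, -2.816, -0.0]
contact_force: [-0.4, -0.3, -1.6]
grip_width: 0.0074
gripper_force: 46.3
```

>>> play_rows(
  commands=[
    [[0.82,0,0,0,0],[0.815,0,0,0,0],[0.81,0,0,0,0]],
  ],
  grip_force=25,
)

```text
clock: 13.88
tcp_pos: [0.5505, 0.1751, 0.0652]
orientation: [-1.392, 2.816, -0.0]
contact_force: [0.2, 0.0, -1.5]
grip_width: 0.0081
gripper_force: 33.0
```

>>> play_rows(
  commands=[
    [[0.805,0,0,0.0055,0],[0.805,0,0,0.0155,0],[0.805,0,-0.001,0.026,-0.0015],[0.805,-0.0015,-0.002,0.0355,-0.0037],[0.805,-0.0015,-0.002,0.0355,-0.0037]],
  ],
)

```text
clock: 14.3
tcp_pos: [0.5511, 0.1751, 0.0579]
orientation: [-1.4, 2.812, -0.0]
contact_force: [-1.8, -1.6, 1.6]
grip_width: 0.0085
gripper_force: 29.3
```

```bash
python3 - <<'E'
from h import *
o=get_obs();print(o['tcp_pos'],tubeyaw(o)-np.pi/4,o['contact_force'],o['moment'],o['gripper_force'])
E
```

```text
[0.55105415 0.17508417 0.05793364] 0.13874212989177714 [-1.81836682 -1.6050001   1.61051   ] [-0.08471704  0.05001975 -0.01478659] 29.311793446540833
```

>>> play_rows(
  commands=[
    [[0.805,-0.0014,-0.0014,0.01,-0.003],[0.805,-0.003,-0.003,0.0195,-0.007],[0.805,-0.005,-0.005,0.029,-0.012],[0.805,-0.008,-0.008,0.0385,-0.018],[0.805,-0.008,-0.008,0.0385,-0.018]],
  ],
)

```text
clock: 14.72
tcp_pos: [0.553, 0.1751, 0.0498]
orientation: [1.44, -2.791, -0.0]
contact_force: [-2.8, -2.3, 2.9]
grip_width: 0.0084
gripper_force: 29.6
```

```bash
python3 - <<'E'
from h import *
o=get_obs();print(o['tcp_pos'],tubeyaw(o)-np.pi/4,o['contact_force'],o['moment'],o['gripper_force'])
for td in (21,24,27,30,32):
    t=np.radians(td);e=np.arcsin(np.sin(t)*.7071);z=.0635+.005/np.cos(e)+.003*np.tan(e)
    (s,tt,_),g,y=tgt(o,.133,z,t);print(td,s,round(tt,4),g.round(4))
o,S=heldshots(('side','scene','wrist'));print(len(S))
for SS in (S,S[-1:]):
    v,c=fitheld(SS,[.052,.0044,0,-.2,-.2],(0,2,3,4));print(v.round(3),c)
    M=(toolT(o)@heldT(v));print('bend',(M@[.0059,-.0059,0,1])[:3].round(4),'A',(M@[.11,0,0,1])[:3].round(4),'B',(M@[0,-.11,0,1])[:3].round(4))
E
```

```text
[0.55302003 0.17514257 0.04983648] 0.16738092322567033 [-2.80618793 -2.32777628  2.92357268] [-0.27549787  0.29564813 -0.09543779] 29.63478147983551
21 [ 0.0001  0.0013 -0.0026] 0.0 [0.5528 0.1753 0.0504]
24 [-0.0027 -0.0017  0.0065] -0.0069 [0.5536 0.1754 0.0485]
27 [-0.0058 -0.0051  0.0153] -0.0148 [0.5545 0.1755 0.0468]
30 [-0.0093 -0.0088  0.0238] -0.0237 [0.5555 0.1756 0.0451]
32 [-0.0118 -0.0115  0.0293] -0.0303 [0.5563 0.1757 0.044 ]
3
[ 0.052  0.004 -0.006 -0.192 -0.209] 163.68990096515083
bend [0.5314 0.1352 0.0467] A [0.5865 0.2217 0.0654] B [0.6082 0.0676 0.0668]
[ 0.052  0.004 -0.051  0.116 -0.07 ] 98.36989189169886
bend [0.5292 0.1355 0.06  ] A [0.5887 0.2202 0.0475] B [0.6076 0.0672 0.0679]
```

>>> play_rows(
  commands=[
    [[0.805,0.001,-0.003,0.007,-0.007],[0.805,-0.001,-0.006,0.015,-0.015],[0.805,-0.004,-0.009,0.022,-0.022],[0.805,-0.004,-0.009,0.022,-0.022],[0.805,-0.004,-0.009,0.022,-0.022]],
  ],
)

```text
clock: 15.43
tcp_pos: [0.5549, 0.175, 0.0457]
orientation: [1.488, -2.766, -0.0]
contact_force: [-3.9, -2.3, 0.8]
grip_width: 0.0086
gripper_force: 29.8
```

```bash
python3 - <<'E'
from h import *
o=get_obs();print(o['tcp_pos'],tubeyaw(o)-np.pi/4,o['contact_force'],o['moment'],o['gripper_force'])
p=viewer.grab_frame('side');q=viewer.grab_frame('scene')
a=p['pixels'][220:340,100:260];b=q['pixels'][215:335,245:405]
save('fold',np.hstack([cv2.resize(a,(400,300),interpolation=2),cv2.resize(b,(400,300),interpolation=2)]))
E
```

```text
[0.55487144 0.17502994 0.04568683] 0.20146553195230554 [-3.92314918 -2.25593208  0.77107397] [-0.26787711  0.57526273 -0.1950601 ] 29.840625822544098
```

View pics/fold.png

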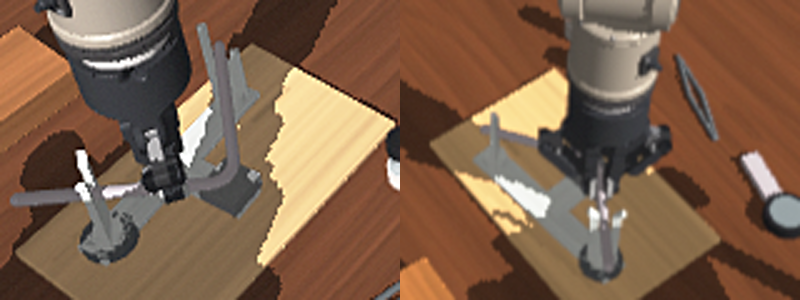

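The side half shows the long arm between the fixed post's prongs (tip (15,200)), the bend at (230,180) over the ledge, and the short arm up past the horn (tip (220,45)). Checking the fold angle by projection.

```bash
python3 - <<'E'
from h import *
p=viewer.grab_frame('side');q=viewer.grab_frame('scene')
print('obs side: corner~(191,293) long tip(106,300) short tip(188,238)')
for td in (15,20,25,30,35):
    t=np.radians(td);e=np.arcsin(np.sin(t)*.7071);z=.0635+.005/np.cos(e)+.003*np.tan(e)
    M=(R.from_euler('z',.133)*R.from_euler('y',-t)*R.from_euler('z',45,degrees=True)).as_matrix()
    c=np.array([*A,z])-M@[.11,0,0]
    P=np.array([c+M@v for v in ([.0059,-.0059,0],[.163,0,0],[0,-.123,0])])
    print(td,proj(p,P).round(0).tolist(),proj(q,P).round(0).tolist(),P[0].round(4))
for im,n in ((p,'side'),(q,'scene')):
    print(n,[(round(d['score'],2),np.round(d['rect'])) for d in viewer.trace(im,'tube')])
E
```

```text
obs side: corner~(191,293) long tip(106,300) short tip(188,238)
15 [[193.0, 286.0], [107.0, 301.0], [188.0, 237.0]] [[322.0, 274.0], [327.0, 323.0], [277.0, 266.0]] [0.5291 0.135  0.0512]
20 [[193.0, 287.0], [107.0, 300.0], [188.0, 237.0]] [[322.0, 276.0], [328.0, 322.0], [277.0, 265.0]] [0.5309 0.1353 0.0457]
25 [[192.0, 289.0], [106.0, 299.0], [188.0, 237.0]] [[321.0, 278.0], [328.0, 321.0], [277.0, 265.0]] [0.5332 0.1356 0.0403]
30 [[192.0, 290.0], [107.0, 298.0], [188.0, 236.0]] [[320.0, 280.0], [329.0, 320.0], [277.0, 265.0]] [0.536  0.1359 0.0353]
35 [[191.0, 290.0], [107.0, 298.0], [188.0, 236.0]] [[319.0, 281.0], [329.0, 319.0], [277.0, 264.0]] [0.5392 0.1364 0.0305]
side [(0.77, array([191., 157., 250., 196.])), (0.75, array([105., 234., 195., 302.])), (0.64, array([381., 214., 430., 281.]))]
scene [(0.71, array([156., 228., 215., 266.])), (0.65, array([291., 154., 300., 160.])), (0.6, array([278., 262., 327., 321.]))]
```

>>> play_rows(
  commands=[
    [[0.805,0.005,0.003,0.003,0],[0.805,0.005,0.003,0.006,0],[0.805,0.005,0.003,0.006,0]],
  ],
)

```text
clock: 15.98
tcp_pos: [0.5549, 0.1749, 0.0453]
orientation: [-1.487, 2.765, -0.0]
contact_force: [-1.3, -1.9, 1.2]
grip_width: 0.0085
gripper_force: 29.9
```

```bash
python3 - <<'E'
from h import *
o=get_obs();print(o['tcp_pos'],tubeyaw(o)-np.pi/4,o['contact_force'],o['moment'],o['gripper_force'])
E
```

```text
[0.55490254 0.17494671 0.04526383] 0.20150892436502876 [-1.27656978 -1.90704934  1.19485846] [-0.03685022  0.13515476 -0.15915728] 29.899027347564697
```

>>> play_rows(
  commands=[
    [[0.805,0,0,0.004,0],[0.805,0,0,0.007,0],[0.805,0,0,0.007,0]],
  ],
)

```text
clock: 16.23
tcp_pos: [0.5551, 0.1748, 0.0438]
orientation: [-1.487, 2.765, -0.001]
contact_force: [0.9, -1.6, 3.5]
grip_width: 0.0083
gripper_force: 29.7
```

```bash
python3 - <<'E'
from h import *
o=get_obs();print(o['tcp_pos'],tubeyaw(o)-np.pi/4,o['contact_force'],o['moment'],o['gripper_force'])
E
```

```text
[0.55509826 0.17478877 0.04378554] 0.2015948516224031 [ 0.94688647 -1.59622857  3.49062382] [-0.09506021 -0.30565356 -0.01550402] 29.673428535461426
```

>>> play_rows(
  commands=[
    [[0.805,0,0,0.003,0],[0.805,0,0,0.006,0],[0.805,0,0,0.006,0]],
  ],
)

```text
clock: 16.48
tcp_pos: [0.5551, 0.1748, 0.0431]
orientation: [-1.487, 2.765, -0.001]
contact_force: [-0.3, -2.2, 9.2]
grip_width: 0.0084
gripper_force: 30.2
```

```bash
python3 - <<'E'
from h import *
o=get_obs();print(o['tcp_pos'],tubeyaw(o)-np.pi/4,o['contact_force'],o['moment'],o['gripper_force'])
E
```

```text
[0.55512375 0.1747859  0.04305029] 0.20131359372263613 [-0.2645843  -2.16855527  9.24443935] [-0.30216944 -0.11760562 -0.11261783] 30.19976645708084
```

The stiffness rises sharply, so it rests on all three supports. Easing the load, opening gently, then lifting away.

>>> play_rows(
  commands=[
    [[0.805,0,0,-0.005,0],[0.79,0,0,-0.005,0],[0.77,0,0,-0.005,0],[0.74,0,0,-0.005,0],[0.65,0,0,-0.005,0],[0.5,0,0,-0.005,0],[0.5,0,0,-0.005,0],[0.5,0,0,-0.005,0]],
  ],
)

```text
clock: 17.15
tcp_pos: [0.5537, 0.1746, 0.043]
orientation: [1.488, -2.766, -0.0]
contact_force: [0.9, 0.8, 0.1]
grip_width: 0.0213
gripper_force: 0.0
```

>>> play_rows(
  commands=[
    [[0.5,0,0,-0.02,0],[0.5,0,0,-0.06,0],[0.5,0,0,-0.15,0],[0.5,0,0,-0.3,0],[0.5,0,0,-0.5,0],[0.5,0,0,-0.7,0],[0.5,0,0,-0.9,0],[0.5,0,0,-0.9,0],[0.5,0,0,-0.9,0]],
  ],
)

```text
clock: 17.9
tcp_pos: [0.5556, 0.1754, 0.2268]
orientation: [-1.485, 2.761, -0.002]
contact_force: [-0.1, -0.6, 0.5]
grip_width: 0.0213
gripper_force: 0.0
```

```bash
python3 - <<'E'
from h import *
o=get_obs();print(o['clock'],o['tcp_pos'],o['contact_force'])
p=viewer.grab_frame('side');q=viewer.grab_frame('wrist')
a=p['pixels'][220:340,100:260]
save('final',np.hstack([cv2.resize(a,(400,300),interpolation=2),cv2.resize(q['pixels'],(400,300),interpolation=2)]))
for td in (20,25,30):
    t=np.radians(td);e=np.arcsin(np.sin(t)*.7071);z=.0635+.005/np.cos(e)+.003*np.tan(e)
    M=(R.from_euler('z',.133)*R.from_euler('y',-t)*R.from_euler('z',45,degrees=True)).as_matrix()
    c=np.array([*A,z])-M@[.11,0,0]
    P=np.array([c+M@v for v in ([.0059,-.0059,0],[.163,0,0],[0,-.123,0])])
    print(td,proj(p,P).round(0).tolist(),proj(q,P,o).round(0).tolist())
E
```

```text
17.9 [0.55557004 0.17540942 0.22682492] [-0.13105083 -0.58245399  0.50254282]
20 [[193.0, 287.0], [107.0, 300.0], [188.0, 237.0]] [[282.0, 143.0], [282.0, 300.0], [155.0, 126.0]]
25 [[192.0, 289.0], [106.0, 299.0], [188.0, 237.0]] [[280.0, 144.0], [283.0, 301.0], [155.0, 126.0]]
30 [[192.0, 290.0], [107.0, 298.0], [188.0, 236.0]] [[278.0, 145.0], [284.0, 302.0], [155.0, 125.0]]
```

View pics/final.png

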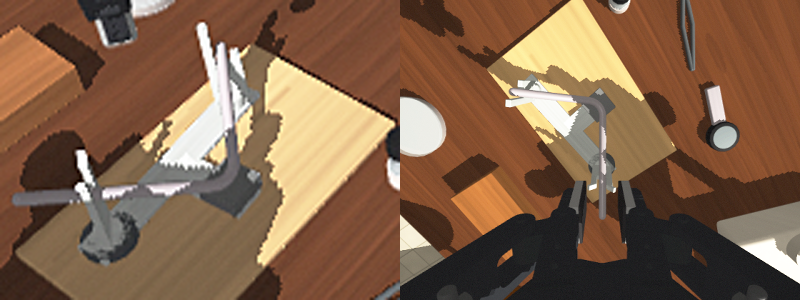

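The final picture shows the bend on the grey ledge (235,180), the long arm in the fixed post's notch (90,190) and the short arm beside the horn (222,90). The gripper is clear of everything.

```bash
python3 -c "
from bench import r
print(r.hand_in())"
```

```text
the job is handed in; nothing more can be done
None
```

The steel tube rests in both notches with its bend on the grey ledge, going by the final pictures and the contact forces; it was released, the gripper moved clear, and the job was handed in at about 18 s (no verdict was returned).

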